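# Run a fingertip along the manifold's valve stems and bleed it

### The arm

A 7-joint arm with a two-finger parallel gripper is mounted at the origin on the work surface. World frame = base frame: x ahead of the robot, y to its left, z up, the work surface at z = 0. Lengths are in m, angles in rad, forces in N, time in s.
With the tool pointing down it reaches from about 0.35 to 0.9 m from the base axis. Payload 19.9 kg.
Tool frame: the origin (TCP) lies midway between the tips of the shut fingers; the grasp point (between the pads) lies 19 mm behind it (robot.tcp_to_grasp is the distance from the TCP to the grasp point, in m); z points along the fingers, y is the direction in which the jaws open and shut (so a half turn about z gives the same grasp; the last joint's range is limited). The gripper opens to 94 mm and grips with 3 to 60 N. Pads are 16 mm wide; open, the fingers measure 119 mm over their backs; the gripper's body (75 mm by 177 mm) begins 78 mm behind the grasp point.
Start: joints at [-1.254, 0.417, -0.01, 1.614, 0.005, 1.111, -0.053], TCP at [0.219, 0.585, 0.205] pointing down, gripper open.
Joint ranges: [-2.81, 2.81], [-0.39, 2.02], [-1.27, 1.25], [0.06, 2.57], [-1.19, 4.33], [0.19, 2], [-2.82, 2.82]. Speed limits (rad/s): [1.89, 1.89, 2.39, 2.39, 3.01, 3.01, 3.01].

### API

Orientations are given as a unit quaternion [x, y, z, w].
In Python, from plant import status, imaging, job_done, robot gives the robot as it stands.
- The arm moves only by the shell command python3 -m creep 'ROWS' [FORCE]. ROWS is text: rows parted by semicolons, each of 7 numbers parted by spaces: the turn, a rotation vector about the tool's x, y, z in degrees, then the shift along the tool's x, y, z in m, then the opening, from 0 (shut) to 1 (fully open). In form: rx ry rz x y z gripper; .... A call has 1 to 5 rows; each row shifts and turns the commanded pose from where the row before left it, along the tool's axes as they then stand; what a row does not reach is not made up. A row lasts 1/12 s, in which the tool goes at most 41.7 mm and 7.16 degrees, less where a joint would pass 70% of its speed; a pose out of reach is approached as far as the arm can. A call is refused whole if a number of a shift passes 0.0417 or a number of a turn 7.16, either way. A call with a gripper value outside its range is refused whole. The fingers move at their own pace and stop on an object; FORCE is the grip in N (left out, the last holds). Time passes only in rows, so rows that do not move let the fingers close. It gives the time, the measured TCP pose, the force and the opening at its end, in the units of the state.
- status.sense(): the state, without advancing time (a new reading comes with each control period).
- imaging.grab_frame(name): name is "scene" or "top"; returns the picture (400x640x3 uint8, red, green, blue); there is no depth.
- imaging.camera_params(name): a dict with "intrinsics" (3x3 intrinsics, pixels), "distortion" ([k1, k2, p1, p2, k3] as OpenCV has them; the pictures are not rectified), "view" (4x4, takes a point from world to camera coordinates). Camera axes: x right, y down, z forward; pixel columns grow to the right and rows downward; lengths in m; the calibration is good to about 2 mm. A picture is of the moment at which its call begins. camera_params takes no time and is no camera call.
- job_done(): hands the job in, once; it reports no verdict.
The state is a dict: "time_s": time; "qpos": joint angles; "joint_vel": joint speeds; "joint_efforts": joint torques, N m; "ee_pos": TCP position; "eef_rot": TCP orientation; "wrist_force": force on the tool from outside, world axes, zero at the start; "torque": the same for the moment, N m; "grip_width": opening from 0.0 (shut) to 1.0 (fully open).
Only numpy, scipy, OpenCV 4.12 (cv2) and the standard library are available. Lean on these libraries where they do the work, as an engineer would, in place of code of your own. Each camera call takes 0.05 s, during which the arm holds its last target.

### The job

Run your fingertips lightly along the bowed row of five valve stems on the test manifold, from the gauge end to the plain end, so that each stem in turn dips a few millimetres but never reaches the bottom of its travel. Finish with the fingertips still holding the last stem (farthest from the gauge) partly down to bleed the block, with the other four back up; the program ends while holding it there. Be gentle: do not shove or lift the manifold, and leave the parts around it and the upright alone.

Things in the scene. Friction and masses are not known exactly. Their poses are not given: they have to be found in the camera images.
- manifold: Loose test manifold on the cart top: flat dark grey metal block 240 x 76 x 30 mm (x, y, z), about 2 to 3 kg. Origin at the centre of its underside, z up. A round gauge (54 mm across, 29 high, white dial up) sticks out at -x, centre 160 mm from the origin; a short brass plug at +x. Five equal domed stems on top, first at the gauge end: x -92, -46, 0, 46, 92 mm, y -16, 5, 12, 5, -16 mm.
- stem1_top (a point): Top of the dome of the first (nearest the gauge) stem; moves with it. 53 mm above the cart top (23 above the block) when up. Head 28 mm across; the dome is 5.8 mm high, gently sloped in the middle, then 23 and 28 degrees, so shut fingertips gliding along the row up to 4 mm below the tops push each stem down without catching.
- stem2_top (a point): Top of the dome of the second stem; moves with it. 53 mm above the cart top (23 above the block) when up. Head 28 mm across; the dome is 5.8 mm high, gently sloped in the middle, then 23 and 28 degrees, so shut fingertips gliding along the row up to 4 mm below the tops push each stem down without catching.
- stem3_top (a point): Top of the dome of the third (middle) stem; moves with it. 53 mm above the cart top (23 above the block) when up. Head 28 mm across; the dome is 5.8 mm high, gently sloped in the middle, then 23 and 28 degrees, so shut fingertips gliding along the row up to 4 mm below the tops push each stem down without catching.
- stem4_top (a point): Top of the dome of the fourth stem; moves with it. 53 mm above the cart top (23 above the block) when up. Head 28 mm across; the dome is 5.8 mm high, gently sloped in the middle, then 23 and 28 degrees, so shut fingertips gliding along the row up to 4 mm below the tops push each stem down without catching.
- stem5_top (a point): Top of the dome of the fifth and last (farthest from the gauge) stem; moves with it. 53 mm above the cart top (23 above the block) when up. Head 28 mm across; the dome is 5.8 mm high, gently sloped in the middle, then 23 and 28 degrees, so shut fingertips gliding along the row up to 4 mm below the tops push each stem down without catching.
- stem1 (a joint): How far the first (nearest the gauge) stem is pressed straight down, m: 0 up, 0.012 at the bottom stop. A spring pushes it back up, about 1.4 N at first touch to 5.6 N at the bottom; it returns by itself when let go.
- stem2 (a joint): How far the second stem is pressed straight down, m: 0 up, 0.012 at the bottom stop. A spring pushes it back up, about 1.4 N at first touch to 5.6 N at the bottom; it returns by itself when let go.
- stem3 (a joint): How far the third (middle) stem is pressed straight down, m: 0 up, 0.012 at the bottom stop. A spring pushes it back up, about 1.4 N at first touch to 5.6 N at the bottom; it returns by itself when let go.
- stem4 (a joint): How far the fourth stem is pressed straight down, m: 0 up, 0.012 at the bottom stop. A spring pushes it back up, about 1.4 N at first touch to 5.6 N at the bottom; it returns by itself when let go.
- stem5 (a joint): How far the fifth and last (farthest from the gauge) stem is pressed straight down, m: 0 up, 0.012 at the bottom stop. A spring pushes it back up, about 1.4 N at first touch to 5.6 N at the bottom; it returns by itself when let go.
- swivel: Loose bronze swivel, a bystander: 26 mm thick round body, 30 mm high, with a side stub reaching 34 mm from the origin along +x. Origin at the centre of its underside.
- seat: Loose black plastic exhaust valve seat, a bystander: flat ring 42 mm across, 9 mm high. Origin at the centre of its underside.
- knob: Loose chrome adjusting knob, a bystander: 29 mm across, 30 mm high with its spindle up. Origin at the centre of its underside.
- upright: Fixed steel upright on a 90 x 100 mm foot, 268 mm high, with a spring clip holding a yellow second stage (68 mm across, centred 200 mm up, on the side facing -x, to 39 mm before the origin). A bystander. Origin at the centre of the foot's underside.

How it is judged:
On the way, in this order (a step that is already met when the one before it is completed fails the run):
1. the first (nearest the gauge) stem is dipped by the fingertips (value of joint stem1 above 0.002 m and contact force between the fingers and manifold above 0.3 N), for 0.1 s.
2. the second stem is dipped by the fingertips (value of joint stem2 above 0.002 m and contact force between the fingers and manifold above 0.3 N), for 0.1 s.
3. the third (middle) stem is dipped by the fingertips (value of joint stem3 above 0.002 m and contact force between the fingers and manifold above 0.3 N), for 0.1 s.
4. the fourth stem is dipped by the fingertips (value of joint stem4 above 0.002 m and contact force between the fingers and manifold above 0.3 N), for 0.1 s.
5. the fifth and last (farthest from the gauge) stem is dipped by the fingertips (value of joint stem5 above 0.002 m and contact force between the fingers and manifold above 0.3 N), for 0.1 s.
At the end, for the whole second after the job is handed in: The fingertips hold the last stem 2 to 10 mm down (contact force above 0.5 N), the other four stems are up (within 1.5 mm), and the manifold is at rest within 15 mm of where it stood (value of joint each of stem1, stem2, stem3, stem4 below 0.0015 m and value of joint stem5 between 0.002 and 0.01 m and contact force between the fingers and manifold above 0.5 N and linear speed of manifold below 0.02 m/s and distance of manifold from where it was at the start of the episode below 0.015 m); the arm keeps its last pose, push and grip.
It fails at once if a stem is pushed (almost) to the bottom, beyond 10 mm (value of joint any of stem1, stem2, stem3, stem4, stem5 above 0.01 m).
It fails at once if the fingers press the manifold with more than 15 N (contact force between the fingers and manifold above 15 N).
It fails at once if the manifold is shoved or lifted by more than 15 mm (distance of manifold from where it was at the start of the episode above 0.015 m).
It fails at once if the swivel, seat or knob is moved by more than 10 mm (distance of any of swivel, seat, knob from where it was at the start of the episode above 0.01 m).
It fails at once if the robot bumps the upright (contact force between any of the arm, the fingers and upright above 3 N).
It also fails if it takes over 35 s, if anything falls off the work surface, if the arm or the gripper's body presses on something with over 40 N, if the wrist force passes 120 N, or if a joint passes its speed limit or range.

## Working session

There is one attempt and no reset: what is moved stays moved. The work goes in short steps, Python scripts to look and compute and a shell command to move; the robot and the scene stay as the last step left them, time stands still between calls to the robot, and variables do not carry over. Pictures are saved under pics/ and viewed, and the job is handed in when it is done.

```bash
ls; mkdir -p pics
python3 - <<'E'
from plant import status, imaging
import cv2
s=status.sense()
for k,v in s.items(): print(k,v)
for n in("scene","top"):
    im=imaging.grab_frame(n); cv2.imwrite(f"pics/{n}0.png",im[:,:,::-1])
    p=imaging.camera_params(n); print(n,p)
E
```

```text
pics
time_s 0.0
qpos [-1.25351465  0.41798634 -0.01029782  1.61417296  0.00470528  1.1107333
 -0.05302212]
joint_vel [-6.31002751e-05 -6.62862711e-04  7.21460148e-04 -8.06681422e-04
 -8.73035482e-04 -1.83938277e-03  8.72301879e-04]
joint_efforts [-1.82681266e-03 -8.51271629e+01  6.37752302e-01 -4.25983536e+01
 -4.89336275e-02  1.86854816e-02  1.05604333e-04]
ee_pos [0.21933829 0.58483004 0.20481812]
eef_rot [ 1.78438190e-01  9.83950916e-01 -6.34981911e-04 -6.38775318e-05]
wrist_force [-0.08615915  0.06155884 -0.12979117]
torque [ 0.0234404  -0.02971342 -0.01446159]
grip_width 1.000275110568742
scene {'intrinsics': array([[408.53245025,   0.        , 322.86954434],
       [  0.        , 408.53245025, 198.12513344],
       [  0.        ,   0.        ,   1.        ]]), 'distortion': array([-0.02439023,  0.        ,  0.        ,  0.        ,  0.        ]), 'view': array([[-0.53931239,  0.84209895, -0.00339187,  0.38074875],
       [ 0.49940785,  0.31659161, -0.80644997, -0.19085924],
       [-0.67803684, -0.43662238, -0.5912926 ,  1.27417135],
       [ 0.        ,  0.        ,  0.        ,  1.        ]])}
top {'intrinsics': array([[371.02234648,   0.        , 318.4358162 ],
       [  0.        , 371.02234648, 204.14075504],
       [  0.        ,   0.        ,   1.        ]]), 'distortion': array([-0.06228477,  0.        ,  0.        ,  0.        ,  0.        ]), 'view': array([[ 5.19155194e-04, -9.99947360e-01,  1.02473498e-02,
        -1.15525101e-01],
       [-9.97560709e-01, -1.23315052e-03, -6.97933420e-02,
         5.55574868e-01],
       [ 6.98023046e-02, -1.01861199e-02, -9.97508838e-01,
         8.97458308e-01],
       [ 0.00000000e+00,  0.00000000e+00,  0.00000000e+00,
         1.00000000e+00]])}
```

View pics/scene0.png

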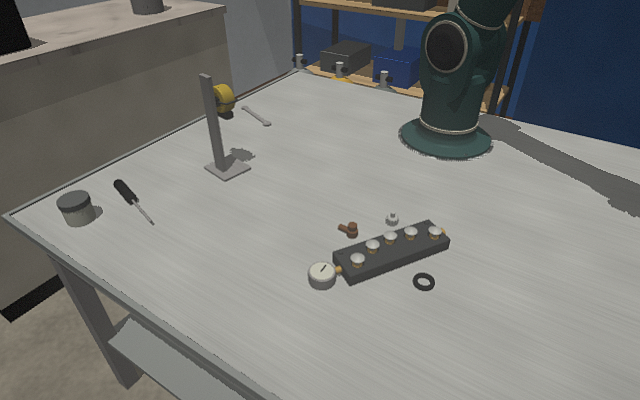

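View pics/top0.png

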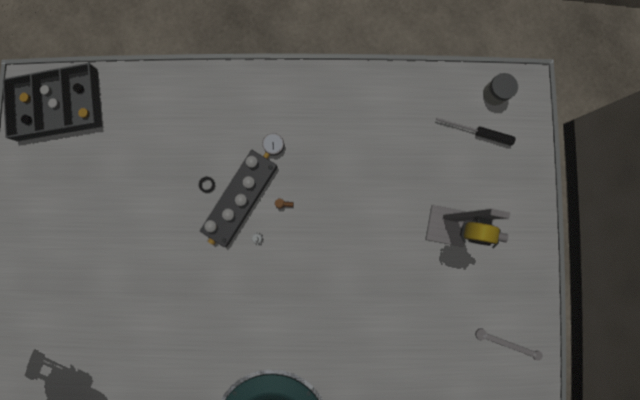

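The top view shows the gauge at about (273,145) and the stems at about (252,161), (249,182), (241,200), (228,215) and (211,227). Around the manifold are the seat (207,185), the swivel (281,204) and the knob (258,239). The upright, near (450,225), is well clear. Next I'll measure in both views.

```bash
cat > h.py <<'E'
import numpy as np, cv2
from plant import imaging
def ray(n,uv):
    p=imaging.camera_params(n);K=p['intrinsics'];D=p['distortion'];V=p['view']
    q=cv2.undistortPoints(np.array(uv,float).reshape(-1,1,2),K,D).reshape(-1,2)
    d=np.c_[q,np.ones(len(q))]@V[:3,:3]; o=-V[:3,:3].T@V[:3,3]
    return o,d
def onz(n,uv,z):
    o,d=ray(n,uv); t=(z-o[2])/d[:,2]; return o+d*t[:,None]
def proj(n,P):
    p=imaging.camera_params(n);V=p['view']
    r=cv2.Rodrigues(V[:3,:3])[0]
    return cv2.projectPoints(np.array(P,float).reshape(-1,1,3),r,V[:3,3],p['intrinsics'],p['distortion'])[0].reshape(-1,2)
E
python3 - <<'E'
import cv2,numpy as np
from h import *
a=cv2.imread('pics/top0.png')[125:255,190:300]; b=cv2.imread('pics/scene0.png')[205:300,300:460]
cv2.imwrite('pics/topz.png',cv2.resize(a,None,fx=4.5,fy=4.5,interpolation=cv2.INTER_CUBIC))
cv2.imwrite('pics/scz.png',cv2.resize(b,None,fx=5,fy=5,interpolation=cv2.INTER_CUBIC))
for n,f,(y0,y1,x0,x1) in(('top','pics/top0.png',(150,237,200,263)),('scene','pics/scene0.png',(222,270,340,450))):
    im=cv2.imread(f); g=im.min(2)
    for th in((75,95,115,130) if n=='top' else (130,150,170)):
        m=np.zeros_like(g); m[y0:y1,x0:x1]=(g[y0:y1,x0:x1]>th)
        k,l,s,c=cv2.connectedComponentsWithStats(m)
        print(n,th,[(s[i,4],*np.round(c[i],1),*s[i,:4]) for i in range(1,k) if 25<s[i,4]<400])
E
```

```text
top 75 [(np.int32(35), np.float64(258.9), np.float64(151.7), np.int32(253), np.int32(150), np.int32(10), np.int32(6)), (np.int32(110), np.float64(247.9), np.float64(181.4), np.int32(242), np.int32(176), np.int32(12), np.int32(12)), (np.int32(71), np.float64(206.5), np.float64(184.5), np.int32(202), np.int32(180), np.int32(10), np.int32(10)), (np.int32(108), np.float64(240.1), np.float64(199.2), np.int32(235), np.int32(194), np.int32(11), np.int32(12)), (np.int32(113), np.float64(227.4), np.float64(213.8), np.int32(222), np.int32(208), np.int32(12), np.int32(12))]
top 95 [(np.int32(26), np.float64(259.3), np.float64(151.3), np.int32(254), np.int32(150), np.int32(9), np.int32(5)), (np.int32(81), np.float64(250.9), np.float64(160.6), np.int32(246), np.int32(156), np.int32(11), np.int32(10)), (np.int32(84), np.float64(248.0), np.float64(181.4), np.int32(243), np.int32(177), np.int32(11), np.int32(10)), (np.int32(53), np.float64(206.5), np.float64(184.5), np.int32(203), np.int32(181), np.int32(8), np.int32(8)), (np.int32(81), np.float64(240.1), np.float64(199.2), np.int32(235), np.int32(1
[... 504 characters left out ...]
t32(16)), (np.int32(106), np.float64(357.2), np.float64(257.6), np.int32(351), np.int32(253), np.int32(14), np.int32(10))]
scene 150 [(np.int32(198), np.float64(440.4), np.float64(227.9), np.int32(429), np.int32(222), np.int32(21), np.int32(16)), (np.int32(70), np.float64(410.7), np.float64(230.8), np.int32(405), np.int32(227), np.int32(12), np.int32(8)), (np.int32(80), np.float64(372.4), np.float64(244.1), np.int32(366), np.int32(240), np.int32(13), np.int32(9)), (np.int32(93), np.float64(357.2), np.float64(257.8), np.int32(351), np.int32(254), np.int32(13), np.int32(9))]
scene 170 [(np.int32(26), np.float64(357.3), np.float64(259.5), np.int32(353), np.int32(257), np.int32(8), np.int32(6))]
```

View pics/topz.png

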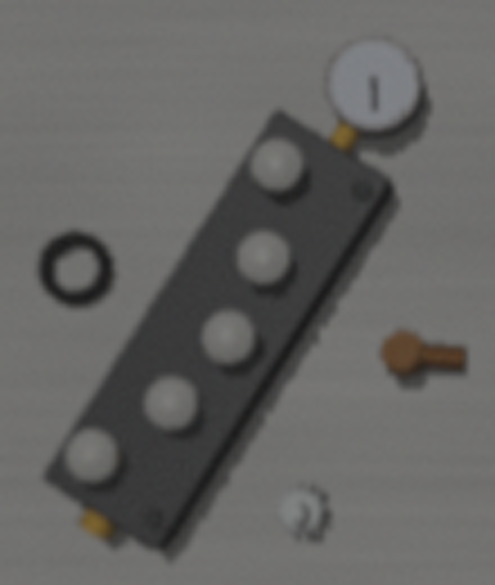

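View pics/scz.png

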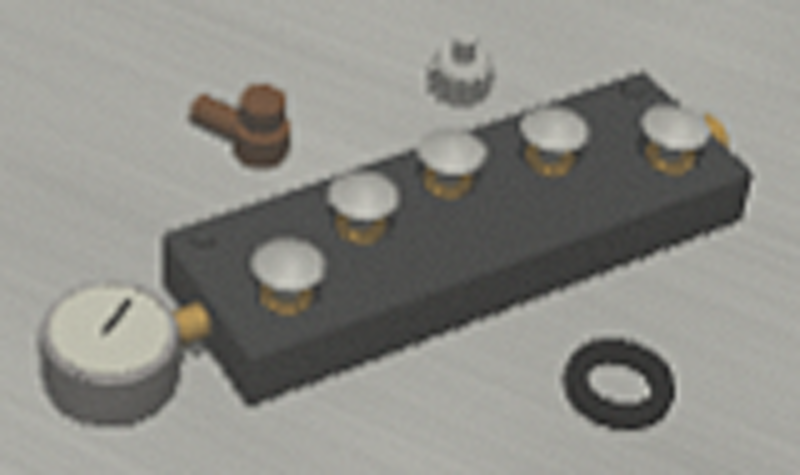

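Run:
```python
from h import *
uv=[(250.9,160.6),(248.0,181.4),(240.1,199.2),(227.4,213.8),(209.6,225.5)]
P=onz('top',uv,0.049)[:,:2]
M=np.array([[-.092,-.016],[-.046,.005],[0,.012],[.046,.005],[.092,-.016]])
def fit(P):
    mc,pc=M.mean(0),P.mean(0);U,S,Vt=np.linalg.svd((M-mc).T@(P-pc));R=(Vt.T@np.diag([1,np.linalg.det(Vt.T@U.T)])@U.T)
    t=pc-R@mc; return R,t
R,t=fit(P); Q=M@R.T+t
print('yaw',np.degrees(np.arctan2(R[1,0],R[0,0])),'t',t); print(np.round(Q,4)); print('res mm',np.round((P-Q)*1e3,1), 'scale', np.linalg.norm(P[4]-P[0])/.184)
# scene check, centroids of visible heads from zoom
sc=np.array([(288,264),(363,196),(452,155),(553,131),(675,128)])/5+[300,205]
S=onz('scene',sc,0.049)[:,:2]; R2,t2=fit(S); print('scene',np.degrees(np.arctan2(R2[1,0],R2[0,0])),np.round(S,4),t2)
# triangulate
o1,d1=ray('top',uv);o2,d2=ray('scene',sc)
for a,b in zip(d1,d2):
    s=np.linalg.lstsq(np.c_[a,-b],o2-o1,rcond=None)[0]; print(np.round((o1+a*s[0]+o2+b*s[1])/2,4), np.linalg.norm(o1+a*s[0]-o2-b*s[1]))
for n,c,z in(('gauge',(273,145),.029),('seat',(206.5,184.5),.005),('swivel',(281,204),.025),('knob',(258,239),.02)): print(n,onz('top',[c],z))
```

```text
yaw 148.24937036738964 t [0.57191725 0.08331164]
[[0.6586 0.0485]
 [0.6084 0.0549]
 [0.5656 0.0731]
 [0.5302 0.1033]
 [0.5021 0.1453]]
res mm [[ 0.4  0. ]
 [-0.1 -0.1]
 [-0.3  0. ]
 [ 0.  -0.1]
 [ 0.   0.2]] scale 1.0018900537438487
scene 148.05394482892598 [[0.6583 0.0483]
 [0.6091 0.055 ]
 [0.5679 0.0744]
 [0.5321 0.1032]
 [0.5034 0.145 ]] [0.57312196 0.0834682 ]
[0.6588 0.0485 0.0495] 3.481147441427053e-05
[0.6084 0.0548 0.0484] 0.0001397758358767522
[0.5655 0.0735 0.0468] 0.00010782955174070778
[0.5304 0.1031 0.0477] 0.0007945105356996614
[0.5023 0.1452 0.0484] 0.0009636291204138019
gauge [[ 0.70189305 -0.00221489  0.029     ]]
seat [[0.6061851  0.16802808 0.005     ]]
swivel [[ 0.55555954 -0.02295035  0.025     ]]
knob [[0.46960005 0.03347515 0.02      ]]
```

The rigid fit agrees with the stems to within 0.5 mm, and both views agree too. The manifold's +x axis heads 148.25°. I'll line up tool x with it, so tool y is manifold -y, and shut the fingers.

```bash
python3 -m creep '0 0 3.7 0 0 0 0;0 0 3.7 0 0 0 0;0 0 3.7 0 0 0 0;0 0 0 0 0 0 0;0 0 0 0 0 0 0' 20
cat > w.py <<'E'
from plant import status
from scipy.spatial.transform import Rotation as Ro
import numpy as np
Q=np.array([[.6586,.0485],[.6084,.0549],[.5656,.0731],[.5302,.1033],[.5021,.1453]])
s=status.sense();p=s['ee_pos'];R=Ro.from_quat(s['eef_rot'])
X=R.apply([1,0,0]);Z=R.apply([0,0,1])
print('t',round(s['time_s'],2),'p',np.round(p,4),'head',round(np.degrees(np.arctan2(X[1],X[0])),2),'Z',np.round(Z,3),'F',np.round(s['wrist_force'],2),'g',round(s['grip_width'],3))
for i,q in enumerate(Q): print(i+1,np.round(R.inv().apply([q[0]-p[0],q[1]-p[1],.053-p[2]])*1e3,1))
E
python3 w.py
```

```text
time_s: 0.52
ee_pos: [0.2193, 0.5851, 0.2052]
eef_rot: [0.272, 0.962, -0.0, 0.0]
wrist_force: [0.0, 0.2, -0.0]
grip_width: 0.684
t 0.52 p [0.2193 0.5851 0.2052] head 148.47 Z [-0.    -0.001 -1.   ] F [ 0.03  0.16 -0.05] g 0.684
1 [-655.  -227.5  152.5]
2 [-608.9 -248.3  152.5]
3 [-562.9 -255.2  152.5]
4 [-516.9 -248.   152.5]
5 [-471.  -226.9  152.4]
```

```bash
for i in 1; do python3 -m creep '0 0 0 -0.015 -0.005 0 0;0 0 0 -0.03 -0.01 0 0;0 0 0 -0.035 -0.012 0 0;0 0 0 -0.035 -0.012 0 0;0 0 0 -0.035 -0.012 0 0'; done
python3 -m creep '0 0 0 -0.035 -0.012 0 0;0 0 0 -0.035 -0.012 0 0;0 0 0 -0.035 -0.012 0 0;0 0 0 -0.035 -0.012 0 0;0 0 0 -0.035 -0.012 0 0'
python3 -m creep '0 0 0 -0.035 -0.012 0 0;0 0 0 -0.035 -0.012 0 0;0 0 0 -0.035 -0.012 0 0;0 0 0 -0.035 -0.012 0 0;0 0 0 -0.035 -0.012 0 0'
python3 w.py
```

```text
time_s: 0.93
ee_pos: [0.3215, 0.461, 0.2054]
eef_rot: [0.272, 0.962, -0.0, 0.0]
wrist_force: [1.1, 0.9, 0.3]
grip_width: 0.329
time_s: 1.35
ee_pos: [0.4389, 0.3178, 0.2056]
eef_rot: [0.272, 0.962, 0.0, 0.0]
wrist_force: [1.1, 0.3, 0.5]
grip_width: 0.005
time_s: 1.77
ee_pos: [0.5561, 0.1749, 0.2056]
eef_rot: [0.272, 0.962, 0.0, 0.0]
wrist_force: [0.1, -0.3, -0.8]
grip_width: 0.006
t 1.77 p [0.5561 0.1749 0.2056] head 148.45 Z [ 0. -0. -1.] F [ 0.13 -0.26 -0.79] g 0.006
1 [-153.4  -54.1  152.6]
2 [-107.3  -74.9  152.6]
3 [-61.3 -81.8 152.6]
4 [-15.3 -74.6 152.6]
5 [ 30.6 -53.5 152.6]
```

```bash
python3 -m creep '0 0 0 -0.035 -0.012 0 0;0 0 0 -0.035 -0.012 0 0;0 0 0 -0.035 -0.012 0.02 0;0 0 0 -0.03 -0.01 0.03 0;0 0 0 -0.018 -0.008 0.03 0'
python3 -m creep '0 0 0 0 0 0.03 0;0 0 0 0 0 0.02 0;0 0 0 0 0 0.01 0;0 0 0 0 0 0 0;0 0 0 0 0 0 0'
python3 -m creep '0 0 0 0 0 0 0;0 0 0 0 0 0 0'
python3 w.py
python3 - <<'E'
from plant import imaging
import cv2
for n in("scene","top"): cv2.imwrite(f"pics/{n}1.png",imaging.grab_frame(n)[:,:,::-1])
a=cv2.imread('pics/scene1.png')[170:300,280:470]; cv2.imwrite('pics/sc1z.png',cv2.resize(a,None,fx=4,fy=4,interpolation=cv2.INTER_CUBIC))
E
```

```text
time_s: 2.18
ee_pos: [0.6579, 0.0483, 0.1266]
eef_rot: [0.273, 0.962, -0.0, 0.001]
wrist_force: [1.6, 0.6, -0.4]
grip_width: 0.003
time_s: 2.6
ee_pos: [0.6562, 0.0521, 0.0677]
eef_rot: [0.272, 0.962, 0.0, 0.0]
wrist_force: [1.6, -0.1, 1.4]
grip_width: 0.006
time_s: 2.77
ee_pos: [0.6569, 0.0525, 0.0687]
eef_rot: [0.272, 0.962, 0.0, 0.001]
wrist_force: [0.1, -0.5, -1.1]
grip_width: 0.006
t 2.77 p [0.6569 0.0525 0.0687] head 148.38 Z [ 0.002  0.    -1.   ] F [ 0.12 -0.51 -1.09] g 0.006
1 [-3.5 -2.5 15.7]
2 [ 42.6 -23.4  15.6]
3 [ 88.6 -30.3  15.5]
4 [134.5 -23.2  15.4]
5 [180.5  -2.2  15.4]
```

View pics/sc1z.png

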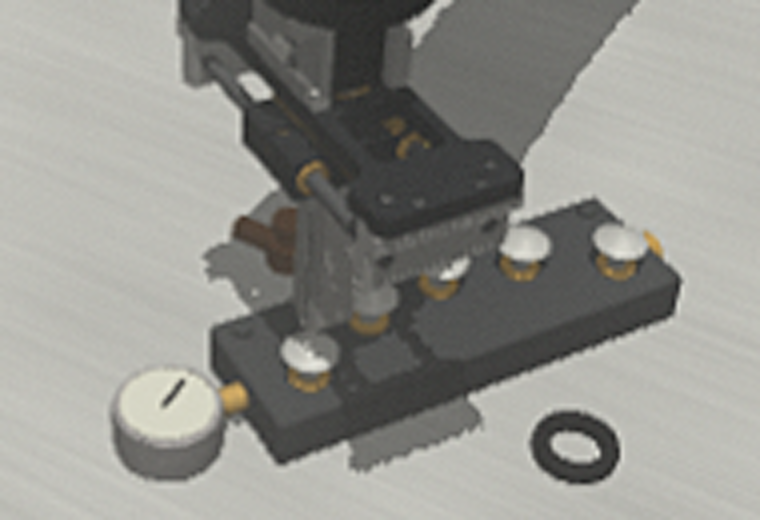

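The fingertips are shut, about 15 mm above stem 1 and slightly off-centre (stem 1 is at about (310,350) in the crop). I'll settle and check for any steady-state offset.

```bash
python3 -m creep '0 0 0 -0.003 -0.002 0.008 0;0 0 0 0 0 0 0;0 0 0 0 0 0 0'; python3 w.py|head -2;  python3 -m creep '0 0 0 0 0 0 0;0 0 0 0 0 0 0'; python3 w.py|head -2; python3 -m creep '0 0 0 0 0 0 0;0 0 0 0 0 0 0'; python3 w.py
```

```text
time_s: 3.12
ee_pos: [0.6573, 0.0487, 0.0585]
eef_rot: [0.273, 0.962, -0.0, -0.0]
wrist_force: [0.5, 0.3, 0.2]
grip_width: 0.003
t 3.12 p [0.6573 0.0487 0.0585] head 148.33 Z [-0.001 -0.    -1.   ] F [0.52 0.32 0.24] g 0.003
1 [-1.2  0.5  5.5]
time_s: 3.28
ee_pos: [0.6576, 0.049, 0.059]
eef_rot: [0.273, 0.962, -0.0, 0.0]
wrist_force: [0.2, 0.8, -0.2]
grip_width: 0.004
t 3.28 p [0.6576 0.049  0.059 ] head 148.35 Z [ 0. -0. -1.] F [ 0.22  0.76 -0.17] g 0.004
1 [-1.1  0.1  6. ]
time_s: 3.45
ee_pos: [0.6576, 0.0491, 0.0591]
eef_rot: [0.273, 0.962, -0.0, 0.0]
wrist_force: [-0.3, 0.2, 0.0]
grip_width: 0.004
t 3.45 p [0.6576 0.0491 0.0591] head 148.35 Z [ 0. -0. -1.] F [-0.3   0.25  0.03] g 0.004
1 [-1.1  0.   6.1]
2 [ 45.  -20.9   6.1]
3 [ 91.  -27.8   6.1]
4 [136.9 -20.7   6.1]
5 [182.9   0.3   6.1]
```

```bash
python3 -m creep '0 0 0 -0.001 0 0.002 0;0 0 0 0 0 0.002 0;0 0 0 0 0 0.001 0;0 0 0 0 0 0 0;0 0 0 0 0 0 0'; python3 w.py|head -2;  python3 -m creep '0 0 0 0 0 0.001 0;0 0 0 0 0 0.001 0;0 0 0 0 0 0 0;0 0 0 0 0 0 0'; python3 w.py|head -2
```

```text
time_s: 3.87
ee_pos: [0.6584, 0.0485, 0.0539]
eef_rot: [0.273, 0.962, -0.0, -0.0]
wrist_force: [0.1, -0.1, 1.0]
grip_width: 0.007
t 3.87 p [0.6584 0.0485 0.0539] head 148.34 Z [-0. -0. -1.] F [ 0.1  -0.05  0.99] g 0.007
1 [-0.2  0.1  0.9]
time_s: 4.2
ee_pos: [0.6585, 0.0484, 0.052]
eef_rot: [0.273, 0.962, -0.0, 0.0]
wrist_force: [-0.3, 0.3, 1.8]
grip_width: 0.005
t 4.2 p [0.6585 0.0484 0.052 ] head 148.34 Z [ 0. -0. -1.] F [-0.27  0.3   1.83] g 0.005
1 [-0.   0.1 -1. ]
```

```bash
python3 -m creep '0 0 0 0 0 0.001 0;0 0 0 0 0 0 0;0 0 0 0 0 0 0'; python3 w.py|head -2;  python3 -m creep '0 0 0 0 0 0.001 0;0 0 0 0 0 0 0;0 0 0 0 0 0 0'; python3 w.py
```

```text
time_s: 4.45
ee_pos: [0.6585, 0.0485, 0.051]
eef_rot: [0.273, 0.962, -0.0, 0.0]
wrist_force: [0.5, 1.0, 2.8]
grip_width: 0.006
t 4.45 p [0.6585 0.0485 0.051 ] head 148.34 Z [ 0. -0. -1.] F [0.54 1.01 2.76] g 0.006
1 [-0.   0.1 -2. ]
time_s: 4.7
ee_pos: [0.6585, 0.0485, 0.05]
eef_rot: [0.273, 0.962, -0.0, 0.0]
wrist_force: [-0.7, 1.1, 2.8]
grip_width: 0.005
t 4.7 p [0.6585 0.0485 0.05  ] head 148.34 Z [ 0. -0. -1.] F [-0.65  1.12  2.79] g 0.005
1 [-0.1  0.1 -3. ]
2 [ 46.  -20.8  -3. ]
3 [ 92.  -27.8  -3. ]
4 [138.  -20.7  -3. ]
5 [184.    0.3  -3. ]
```

Force and height agree: first contact is near z = 0.053, and 2.8 N at 3 mm down matches the spring. I'll go 0.4 mm deeper and glide to stem 2.

```bash
python3 -m creep '0 0 0 0 0 0.0004 0;0 0 0 0.002 -0.001 0 0;0 0 0 0.004 -0.0018 0 0;0 0 0 0.004 -0.0018 0 0;0 0 0 0.004 -0.0018 0 0'; python3 w.py|head -3;  python3 -m creep '0 0 0 0.004 -0.0018 0 0;0 0 0 0.004 -0.0018 0 0;0 0 0 0.004 -0.0018 0 0;0 0 0 0.004 -0.0018 0 0'; python3 w.py|head -3
```

```text
time_s: 5.12
ee_pos: [0.6426, 0.0504, 0.0496]
eef_rot: [0.273, 0.962, -0.0, -0.0]
wrist_force: [1.1, -0.5, 1.9]
grip_width: 0.007
t 5.12 p [0.6426 0.0504 0.0496] head 148.34 Z [-0. -0. -1.] F [ 1.1  -0.47  1.89] g 0.007
1 [-14.6   6.8  -3.4]
2 [ 31.5 -14.1  -3.4]
time_s: 5.45
ee_pos: [0.6251, 0.0528, 0.0495]
eef_rot: [0.273, 0.962, -0.0, -0.0]
wrist_force: [3.3, 0.3, 0.6]
grip_width: 0.002
t 5.45 p [0.6251 0.0528 0.0495] head 148.35 Z [-0. -0. -1.] F [3.28 0.3  0.58] g 0.002
1 [-30.7  13.9  -3.5]
2 [15.4 -7.  -3.5]
```

```bash
python3 -m creep '0 0 0 0.003 -0.0014 0 0'; python3 w.py|head -3;  python3 -m creep '0 0 0 0.003 -0.0014 0 0'; python3 w.py|head -3
```

```text
time_s: 5.53
ee_pos: [0.6224, 0.0532, 0.0498]
eef_rot: [0.273, 0.962, 0.0, 0.0]
wrist_force: [3.2, 0.3, 1.4]
grip_width: 0.005
t 5.53 p [0.6224 0.0532 0.0498] head 148.35 Z [ 0.001 -0.    -1.   ] F [3.24 0.28 1.41] g 0.005
1 [-33.3  15.   -3.2]
2 [12.8 -5.9 -3.2]
time_s: 5.62
ee_pos: [0.6193, 0.0535, 0.0499]
eef_rot: [0.273, 0.962, 0.0, 0.001]
wrist_force: [1.7, -0.2, 1.3]
grip_width: 0.004
t 5.62 p [0.6193 0.0535 0.0499] head 148.34 Z [ 0.001  0.    -1.   ] F [ 1.68 -0.23  1.28] g 0.004
1 [-36.1  16.3  -3.1]
2 [10.  -4.6 -3.1]
```

Stem 2 is going down: the vertical force is rising and the lateral force is easing. I'll continue to its centre.

```bash
python3 -m creep '0 0 0 0.003 -0.0014 0 0;0 0 0 0.003 -0.0014 0 0;0 0 0 0.002 -0.001 0 0;0 0 0 0.002 -0.0008 0 0;0 0 0 0 0 0 0'; python3 w.py
python3 - <<'E'
from plant import imaging
import cv2
for n in("scene","top"): cv2.imwrite(f"pics/{n}2.png",imaging.grab_frame(n)[:,:,::-1])
a=cv2.imread('pics/scene2.png')[170:300,280:470]; cv2.imwrite('pics/sc2z.png',cv2.resize(a,None,fx=4,fy=4,interpolation=cv2.INTER_CUBIC))
E
```

```text
time_s: 6.03
ee_pos: [0.6079, 0.0548, 0.0496]
eef_rot: [0.273, 0.962, -0.0, -0.0]
wrist_force: [0.4, -0.9, 1.4]
grip_width: 0.005
t 6.03 p [0.6079 0.0548 0.0496] head 148.35 Z [-0. -0. -1.] F [ 0.35 -0.93  1.4 ] g 0.005
1 [-46.5  21.3  -3.4]
2 [-0.4  0.4 -3.4]
3 [45.6 -6.6 -3.4]
4 [91.6  0.6 -3.4]
5 [137.6  21.6  -3.4]
```

View pics/sc2z.png

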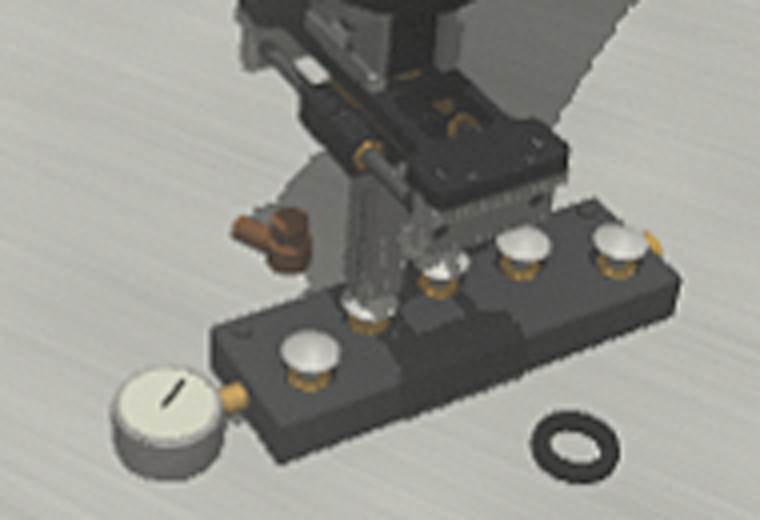

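The fingertips are on stem 2, which is visibly lower. Stem 1 is back up and the manifold's outline matches the earlier picture. I'll take another force reading.

```bash
python3 -m creep '0 0 0 0 0 0 0'; python3 w.py|head -1; python3 -m creep '0 0 0 0 0 0 0'; python3 w.py|head -1;python3 -m creep '0 0 0 0 0 0 0'; python3 w.py|head -3
```

```text
time_s: 6.22
ee_pos: [0.608, 0.0547, 0.0494]
eef_rot: [0.273, 0.962, -0.0, -0.0]
wrist_force: [-1.2, -0.3, 2.4]
grip_width: 0.007
t 6.22 p [0.608  0.0547 0.0494] head 148.34 Z [-0.001 -0.    -1.   ] F [-1.22 -0.3   2.43] g 0.007
time_s: 6.3
ee_pos: [0.608, 0.0547, 0.0494]
eef_rot: [0.273, 0.962, -0.0, -0.0]
wrist_force: [-0.8, -0.5, 2.7]
grip_width: 0.005
t 6.3 p [0.608  0.0547 0.0494] head 148.35 Z [-0.001 -0.    -1.   ] F [-0.78 -0.47  2.71] g 0.005
time_s: 6.38
ee_pos: [0.608, 0.0547, 0.0494]
eef_rot: [0.273, 0.962, -0.0, -0.0]
wrist_force: [-2.0, -0.1, 1.7]
grip_width: 0.005
t 6.38 p [0.608  0.0547 0.0494] head 148.34 Z [-0.001 -0.    -1.   ] F [-2.03 -0.1   1.7 ] g 0.005
1 [-46.3  21.3  -3.6]
2 [-0.2  0.4 -3.6]
```

```bash
python3 -m creep '0 0 0 0.002 -0.0003 -0.0002 0;0 0 0 0.004 -0.0006 0 0;0 0 0 0.004 -0.0006 0 0;0 0 0 0.004 -0.0006 0 0;0 0 0 0.004 -0.0006 0 0'; python3 w.py|sed -n '1p;4p';python3 -m creep '0 0 0 0.004 -0.0006 0 0;0 0 0 0.004 -0.0006 0 0;0 0 0 0.003 -0.0004 0 0;0 0 0 0.003 -0.0004 0 0'; python3 w.py|sed -n '1p;4p'; python3 -m creep '0 0 0 0.003 -0.0004 0 0;0 0 0 0.003 -0.0004 0 0;0 0 0 0.003 -0.0004 0 0;0 0 0 0.003 -0.0004 0 0;0 0 0 0.001 -0.0003 0 0'; python3 w.py|sed -n '1p;4p';python3 -m creep '0 0 0 0 0 0 0;0 0 0 0 0 0 0'; python3 w.py
```

```text
time_s: 6.8
ee_pos: [0.5909, 0.0622, 0.0498]
eef_rot: [0.273, 0.962, -0.0, -0.0]
wrist_force: [-0.2, -0.1, 1.2]
grip_width: 0.005
t 6.8 p [0.5909 0.0622 0.0498] head 148.35 Z [-0.  0. -1.] F [-0.24 -0.05  1.2 ] g 0.005
3 [27.3 -4.  -3.2]
time_s: 7.13
ee_pos: [0.5787, 0.0675, 0.05]
eef_rot: [0.273, 0.962, 0.0, 0.001]
wrist_force: [3.1, -0.9, 1.4]
grip_width: 0.005
t 7.13 p [0.5787 0.0675 0.05  ] head 148.34 Z [ 0.001 -0.    -1.   ] F [ 3.09 -0.95  1.44] g 0.005
3 [14.1 -2.2 -3. ]
time_s: 7.55
ee_pos: [0.5661, 0.0731, 0.0498]
eef_rot: [0.273, 0.962, 0.0, -0.0]
wrist_force: [2.5, -1.1, 1.7]
grip_width: 0.004
t 7.55 p [0.5661 0.0731 0.0498] head 148.36 Z [-0.  0. -1.] F [ 2.51 -1.08  1.74] g 0.004
3 [ 0.4 -0.3 -3.2]
time_s: 7.72
ee_pos: [0.5662, 0.0729, 0.0497]
eef_rot: [0.273, 0.962, -0.0, -0.0]
wrist_force: [-0.8, 0.3, 2.5]
grip_width: 0.005
t 7.72 p [0.5662 0.0729 0.0497] head 148.36 Z [-0.001  0.    -1.   ] F [-0.82  0.3   2.48] g 0.005
1 [-91.4  27.7  -3.3]
2 [-45.3   6.8  -3.3]
3 [ 0.6 -0.2 -3.3]
4 [46.6  7.  -3.2]
5 [92.6 28.  -3.2]
```

Stem 3 is down 3.3 mm at about 2.5 N. Next is stem 4.

```bash
python3 -m creep '0 0 0 0.002 0.0003 0 0;0 0 0 0.004 0.0006 0 0;0 0 0 0.004 0.0006 0 0;0 0 0 0.004 0.0006 0 0;0 0 0 0.004 0.0006 0 0'; python3 w.py|sed -n '1p;5p';python3 -m creep '0 0 0 0.004 0.0006 0 0;0 0 0 0.004 0.0006 0 0;0 0 0 0.003 0.0004 0 0;0 0 0 0.003 0.0004 0 0'; python3 w.py|sed -n '1p;5p'; python3 -m creep '0 0 0 0.003 0.0004 0 0;0 0 0 0.003 0.0004 0 0;0 0 0 0.003 0.0004 0 0;0 0 0 0.003 0.0006 0 0;0 0 0 0.002 0.0006 0 0'; python3 w.py|sed -n '1p;5p';python3 -m creep '0 0 0 0 0 0 0;0 0 0 0 0 0 0'; python3 w.py
```

```text
time_s: 8.13
ee_pos: [0.552, 0.0849, 0.0497]
eef_rot: [0.273, 0.962, -0.0, -0.0]
wrist_force: [-0.5, 0.0, 2.6]
grip_width: 0.007
t 8.13 p [0.552  0.0849 0.0497] head 148.36 Z [-0. -0. -1.] F [-0.49  0.02  2.58] g 0.007
4 [28.2  4.2 -3.3]
time_s: 8.47
ee_pos: [0.5418, 0.0936, 0.0499]
eef_rot: [0.273, 0.962, -0.0, 0.0]
wrist_force: [2.4, -2.8, 0.9]
grip_width: 0.001
t 8.47 p [0.5418 0.0936 0.0499] head 148.34 Z [ 0.001 -0.    -1.   ] F [ 2.38 -2.77  0.88] g 0.001
4 [14.9  2.2 -3.1]
time_s: 8.88
ee_pos: [0.5308, 0.1032, 0.0498]
eef_rot: [0.273, 0.962, -0.0, -0.0]
wrist_force: [1.3, -0.9, 2.4]
grip_width: 0.005
t 8.88 p [0.5308 0.1032 0.0498] head 148.35 Z [-0. -0. -1.] F [ 1.33 -0.9   2.42] g 0.005
4 [ 0.5 -0.2 -3.2]
time_s: 9.05
ee_pos: [0.5307, 0.1032, 0.0497]
eef_rot: [0.273, 0.962, -0.0, -0.0]
wrist_force: [-0.6, 1.2, 2.1]
grip_width: 0.004
t 9.05 p [0.5307 0.1032 0.0497] head 148.36 Z [-0.001  0.    -1.   ] F [-0.56  1.19  2.13] g 0.004
1 [-137.6   20.5   -3.4]
2 [-91.5  -0.4  -3.4]
3 [-45.5  -7.3  -3.3]
4 [ 0.5 -0.2 -3.3]
5 [46.4 20.8 -3.3]
```

```bash
python3 -m creep '0 0 0 0.002 0.001 0 0;0 0 0 0.004 0.0018 0 0;0 0 0 0.004 0.0018 0 0;0 0 0 0.004 0.0018 0 0;0 0 0 0.004 0.0018 0 0'; python3 w.py|sed -n '1p;6p';python3 -m creep '0 0 0 0.004 0.0018 0 0;0 0 0 0.004 0.0018 0 0;0 0 0 0.003 0.0014 0 0;0 0 0 0.003 0.0014 0 0'; python3 w.py|sed -n '1p;6p'; python3 -m creep '0 0 0 0.003 0.0014 0 0;0 0 0 0.003 0.0014 0 0;0 0 0 0.003 0.0014 0 0;0 0 0 0.003 0.0014 0 0;0 0 0 0.002 0.0008 0 0'; python3 w.py|sed -n '1p;6p';python3 -m creep '0 0 0 0 0 0.0005 0;0 0 0 0 0 0.0003 0;0 0 0 0 0 0 0;0 0 0 0 0 0 0'; python3 w.py
python3 - <<'E'
from plant import imaging
import cv2
for n in("scene","top"): cv2.imwrite(f"pics/{n}5.png",imaging.grab_frame(n)[:,:,::-1])
a=cv2.imread('pics/scene5.png')[170:300,280:470]; cv2.imwrite('pics/sc5z.png',cv2.resize(a,None,fx=4,fy=4,interpolation=cv2.INTER_CUBIC))
a=cv2.imread('pics/top5.png')[100:270,180:320]; cv2.imwrite('pics/top5z.png',cv2.resize(a,None,fx=3,fy=3,interpolation=cv2.INTER_CUBIC))
E
```

```text
time_s: 9.47
ee_pos: [0.5196, 0.12, 0.0497]
eef_rot: [0.273, 0.962, -0.0, -0.0]
wrist_force: [-0.0, 0.4, 0.6]
grip_width: 0.008
t 9.47 p [0.5196 0.12   0.0497] head 148.36 Z [-0.  0. -1.] F [-0.03  0.39  0.55] g 0.008
5 [28.2 12.4 -3.3]
time_s: 9.8
ee_pos: [0.5115, 0.1323, 0.0498]
eef_rot: [0.273, 0.962, -0.0, 0.0]
wrist_force: [1.5, -2.8, 1.1]
grip_width: 0.006
t 9.8 p [0.5115 0.1323 0.0498] head 148.35 Z [ 0. -0. -1.] F [ 1.51 -2.78  1.15] g 0.006
5 [14.8  6.1 -3.2]
time_s: 10.22
ee_pos: [0.5027, 0.1453, 0.0498]
eef_rot: [0.273, 0.962, 0.0, 0.0]
wrist_force: [1.2, -1.6, 1.2]
grip_width: 0.005
t 10.22 p [0.5027 0.1453 0.0498] head 148.35 Z [ 0.  0. -1.] F [ 1.16 -1.63  1.19] g 0.005
5 [ 0.5 -0.4 -3.2]
time_s: 10.55
ee_pos: [0.5028, 0.1451, 0.0489]
eef_rot: [0.273, 0.962, 0.0, -0.0]
wrist_force: [-1.2, 2.3, 1.8]
grip_width: 0.004
t 10.55 p [0.5028 0.1451 0.0489] head 148.35 Z [-0.  0. -1.] F [-1.22  2.32  1.79] g 0.004
1 [-183.3   -0.5   -4.1]
2 [-137.2  -21.4   -4.1]
3 [-91.2 -28.4  -4.1]
4 [-45.3 -21.2  -4.1]
5 [ 0.7 -0.2 -4.1]
```

View pics/sc5z.png

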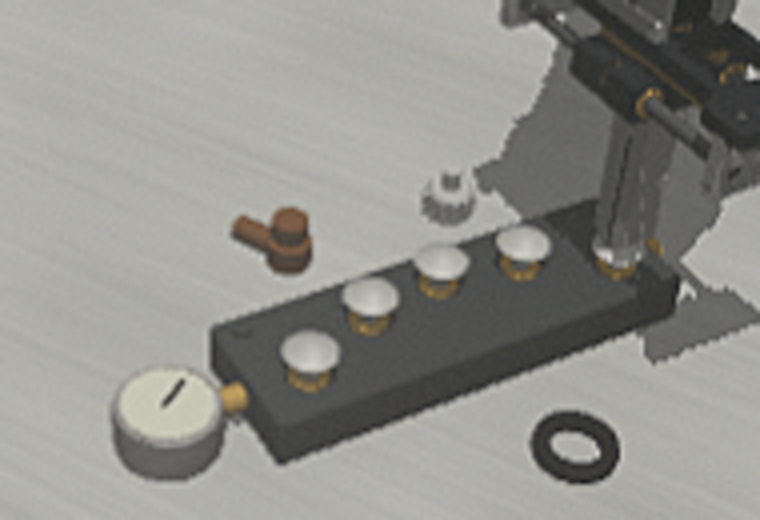

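View pics/top5z.png

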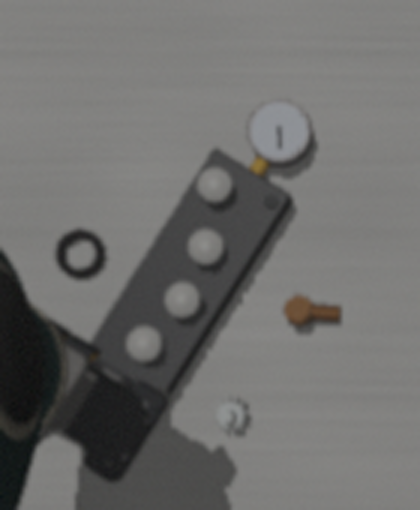

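The fingertips hold stem 5 (crop (617,255)) about 4 mm down, and stems 1–4 are up. I'll check numerically for movement between the first and last top pictures, let the arm settle, and hand in.

```bash
python3 -m creep '0 0 0 0 0 0 0;0 0 0 0 0 0 0;0 0 0 0 0 0 0'; python3 w.py|sed -n '1p;6p'
python3 - <<'E'
from h import *
a=cv2.imread('pics/top0.png',0).astype(np.float32);b=cv2.imread('pics/top5.png',0).astype(np.float32)
for n,(y0,y1,x0,x1) in dict(gauge=(130,160,258,290),stems=(152,210,232,262),seat=(174,196,196,218),swivel=(195,215,272,298),knob=(231,247,250,266)).items():
    A=a[y0:y1,x0:x1]; T=cv2.matchTemplate(b[y0-4:y1+4,x0-4:x1+4],A,cv2.TM_CCOEFF_NORMED); i=np.unravel_index(T.argmax(),T.shape); print(n,'shift px',i[1]-4,i[0]-4,round(float(T.max()),3))
E
```

```text
time_s: 10.9
ee_pos: [0.5029, 0.1449, 0.049]
eef_rot: [0.273, 0.962, -0.0, -0.0]
wrist_force: [-0.8, 2.4, 2.4]
grip_width: 0.004
t 10.9 p [0.5029 0.1449 0.049 ] head 148.34 Z [-0. -0. -1.] F [-0.8   2.36  2.43] g 0.004
5 [ 0.9 -0.1 -4. ]
gauge shift px 0 0 0.999
stems shift px 0 0 0.999
seat shift px 0 0 0.999
swivel shift px 0 0 0.999
knob shift px 0 0 0.997
```

```bash
python3 -c "
from plant import job_done; print(job_done())"; python3 w.py|head -1
```

```text
the job is handed in; nothing more can be done
None
the job is handed in; nothing more can be done
```

I ran the shut fingertips along all five stems from the gauge end, about 3.3 mm below the tops. They now hold stem 5 about 4 mm down. I handed the job in at about 11 s of the 35 s; no verdict is reported.

- **Stem presses:** on every stem the vertical wrist force was about 1.5–2.8 N, which fits the stems' springs. I never saw the fingertips more than about 4 mm below the tops, and no force component I read passed 3.3 N. I could not read the stem joints directly, so the depths come from the measured fingertip height.
- **Final state:** the last readings were 2.4 N upward on the fingertips, with stem 5 about 4.0 mm down. The picture shows stems 1–4 back up.
- **Surroundings:** the gauge, stems 1–3, seat, swivel and knob show no shift (0 px) between the first and last top pictures. I did not measure the upright that way, but the arm stayed far from it.
- **Less certain:** single wrist-force readings scatter by about 1 N. A sideways force of about 2.5 N remained while holding stem 5, probably friction, with no visible effect on the manifold.

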